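Close up the gear drive

TASK

On the repair bench, push the white motor block along its channel with the fingertips until it is fully home against the white gear case, so that its little pinion meets the big gear; then push the gear case's open lid down until it is fully shut. The motor block is only pushed, never lifted or tipped out of its channel, and the spare gear, the jar and the screwdriver stay where they are.

Things in the scene. Friction and masses are not known exactly. Their poses are not given: they have to be found in the camera images.
- gearbox: The gear drive, fixed to the bench: steel base plate 150 x 310 x 8 mm (x -75 to 75, y -150 to 160) with a white gear case at y -135 to -5, x -65 to 65, rim 62 mm above the bench, a big black gear lying inside, and beside it a straight channel along y that leads to the case. Origin on the bench at the plate's underside, z up; yaw -0.5 to 0.3 rad.
- case_wall (a point): Where the channel meets the gear case: middle of the outer face of the case's +y wall, on the channel floor, 8 mm above the bench. A 36 mm slot opens this wall here. The channel runs from here 155 mm towards the gear drive's +y, where its end is open; its two aluminium side walls are 66 mm apart, 10 mm thick, their tops 18 mm above the bench.
- slide_center (a point): Centre of the motor block's white body, 60 (x) x 64 (y) x 36 mm high, 26 mm above the bench; loose in the channel with 3 mm play each side; axes as the gear drive's. It goes home towards -y; home, with its front on the case wall, this point is at y = 27 mm in the gear drive's frame, at the start 40 to 80 mm farther out. About 0.35 kg; it slides easily, with under 2 N, and stays where left.
- slide_back (a point): Middle of the motor block's plain back (+y) face, 60 mm wide, from 8 to 44 mm above the bench. On the block stands a black round motor, 36 mm across, up to 73 mm above the bench, its rim 20 mm in from this face. From the front (-y) face a steel nose, 26 mm wide, with a small black pinion under it sticks out 32 mm and enters the case through the slot.
- lid (a joint): Angle of the gear case's grey lid (rad): 0 is shut, level on the rim; grows as it opens; starts at 0.8 to 1.25, limit 1.5. Stiff hinge: the lid stays at any angle and about 3 N near its free edge moves it. The lid is 130 x 130 mm and 6 mm thick, its underside in the plane of the hinge axis, so its top is 68 mm above the bench when shut.
- lid_hinge (a point): Middle of the lid's hinge axis, on the case rim at its +x side (gear drive's frame: x 65, y -70 mm), 62 mm above the bench. The axis runs along the gear drive's y. Shut, the lid reaches 130 mm from here towards the gear drive's -x; opened, its free edge is raised and its outer face looks up and to +x. The axes here are the gear drive's and do not turn with the lid.
- spare_gear_center (a point): Bystander: loose black spare gear lying flat, 64 mm across, 14 mm thick, with a hub to 26 mm high; point at mid height (13 mm above the bench). Must stay.
- jar_center (a point): Bystander: small glass jar with a steel cap, 44 mm across, 55 mm high, upright; point at mid height. Must stay.
- screwdriver_grip (a point): Bystander: screwdriver with a black handle, about 170 mm long, lying on the bench; point in its handle. Must stay.
There are look-alikes about, which are no part of the job. What is meant by the part that bears slide_center is not green or pink, and is the smaller of those in its own colour.

How it is judged:
On the way, in this order (a step that is already met when the one before it is completed fails the run):
1. the motor block is home against the gear case, the lid still open (y of slide_center in the frame of gearbox below 0.0305 m and value of joint lid above 0.4 rad), for 0.2 s.
2. the lid is shut (value of joint lid below 0.03 rad), for 0.2 s.
At the end, for the whole second after the job is handed in: The motor block sits flat in its channel, its front face within 3.5 mm of the gear case's wall, and the lid is within 0.03 rad of shut (under 4 mm at its free edge) (y of slide_center in the frame of gearbox between 0.02 and 0.0305 m and x of slide_center in the frame of gearbox between -0.006 and 0.006 m and z of slide_center in the frame of gearbox below 0.029 m and angle between slide_center's own z axis and vertical below 0.05 rad and value of joint lid below 0.03 rad); the robot touches nothing.
It fails at once if the motor block is lifted more than 8 mm or tipped more than 0.2 rad (z of slide_center in the frame of gearbox above 0.034 m or angle between slide_center's own z axis and vertical above 0.2 rad).
It fails at once if the spare gear is moved more than 15 mm (distance of spare_gear_center from where it was at the start of the episode above 0.015 m).
It fails at once if the jar is moved more than 15 mm (distance of jar_center from where it was at the start of the episode above 0.015 m).
It fails at once if the screwdriver is moved more than 15 mm (distance of screwdriver_grip from where it was at the start of the episode above 0.015 m).
It also fails if it takes over 51 s, if anything falls off the work surface, if the arm or the gripper's body presses on something with over 40 N, if the wrist force passes 120 N, or if a joint passes its speed limit or range.

ROBOT

A 6-joint arm with a two-finger parallel gripper is mounted at the origin on the work surface. World frame = base frame: x ahead of the robot, y to its left, z up, the work surface at z = 0. Lengths are in m, angles in rad, forces in N, time in s.
With the tool pointing down it reaches from about 0.4 to 0.825 m from the base axis. Payload 7 kg.
Tool frame: the origin (TCP) lies midway between the tips of the shut fingers; the grasp point (between the pads) lies 19 mm behind it; x points along the fingers, y is the direction in which the jaws open and shut, and the axes are right-handed (so a half turn about x gives the same grasp; the last joint's range is limited). The gripper opens to 88 mm and grips with 3 to 60 N. Pads are 19 mm wide; open, the fingers measure 130 mm over their backs; the gripper's body (78 mm by 193 mm) begins 47 mm behind the grasp point.
Start: joints at [-0.973, 0.359, 0.012, 0, -1.224, -0.288], TCP at [0.206, -0.643, 0.227] pointing down, gripper open.
Joint ranges: [-3.07, 3.07], [-1.43, 2.12], [-1.02, 1.25], [-3.03, 1.67], [-3.05, -0], [-3.03, 3.03]. Speed limits (rad/s): [2.39, 2.39, 3.01, 3.14, 3.14, 3.14].

INTERFACE

Orientations are given as a unit quaternion [w, x, y, z].
In Python, from plant import bot gives the robot as it stands.
- The arm moves only by the shell command python3 -m pendant 'ROWS' [FORCE]. ROWS is text: rows parted by semicolons, each of 7 numbers parted by spaces: the shift along the tool's x, y, z in mm, then the turn, a rotation vector about the tool's x, y, z in rad, then the closure in counts, from 0 (fully open) to 255 (shut). A call has 1 to 8 rows; each row is the pose to reach, as a shift and turn from the pose commanded when the call began, along the tool's axes at that moment; what a row does not reach only later rows make up. A row lasts 1/12 s, in which the tool goes at most 41.7 mm and 7.16 degrees, less where a joint would pass 70% of its speed; a pose out of reach is approached as far as the arm can. A call with a gripper value outside its range is refused whole. The fingers move at their own pace and stop on an object; FORCE is the grip in N (left out, the last holds). Time passes only in rows, so rows that repeat a pose let the fingers close. It gives the time, the measured TCP pose, the force and the opening at its end, in the units of the state.
- bot.state(): the state, without advancing time (a new reading comes with each control period).
- bot.grab_frame(name): name is "scene" or "top"; returns a dict with "pixels" (400x640x3 uint8, blue, green, red), "range_z" (400x640 float32, m along the optical axis (not along the pixel's ray), 0 where there is no reading), "vertical_fov" (degrees; the focal length in pixels is half the picture's height over the tangent of half this angle, whatever the lens; pixels are square), "cx", "cy" (the principal point, pixels), "distortion" ([k1, k2, p1, p2, k3] as OpenCV has them; the pictures are not rectified), "R" (3x3) and "t" (3): a world point X has camera coordinates R X + t. Camera axes: x right, y down, z forward; pixel columns grow to the right and rows downward; lengths in m; the calibration is good to about 2 mm. A picture is of the moment at which its call begins.
- bot.hand_in(): hands the job in, once; it reports no verdict.
The state is a dict: "t": time; "joint_pos": joint angles; "dq": joint speeds; "joint_torque": joint torques, N m; "eef_pos": TCP position; "ee_rot": TCP orientation; "ft_force": force on the tool from outside, world axes, zero at the start; "moment": the same for the moment, N m; "gripper_width": finger opening in m.
Only numpy, scipy, OpenCV 4.12 (cv2) and the standard library are available. Lean on these libraries where they do the work, as an engineer would, in place of code of your own. Each camera call takes 0.05 s, during which the arm holds its last target.

## Working session

There is one attempt and no reset: what is moved stays moved. The work goes in short steps, Python scripts to look and compute and a shell command to move; the robot and the scene stay as the last step left them, time stands still between calls to the robot, and variables do not carry over. Pictures are saved under pics/ and viewed, and the job is handed in when it is done.

```bash
ls; mkdir -p pics; cat > h.py <<'E'
import numpy as np,cv2,pickle
from plant import bot
def grab(n):
    f=bot.grab_frame(n); pickle.dump(f,open(f'{n}.pkl','wb')); return f
def load(n): return pickle.load(open(f'{n}.pkl','rb'))
def K(f):
    h=f['pixels'].shape[0]; fl=h/2/np.tan(np.radians(f['vertical_fov'])/2)
    return np.array([[fl,0,f['cx']],[0,fl,f['cy']],[0,0,1]])
def rays(f,uv):
    p=cv2.undistortPoints(np.array(uv,float).reshape(-1,1,2),K(f),np.array(f['distortion'],float)).reshape(-1,2)
    return np.c_[p,np.ones(len(p))]
def world(f,uv):
    uv=np.array(uv).reshape(-1,2); r=rays(f,uv); z=f['range_z'][uv[:,1].astype(int),uv[:,0].astype(int)]
    return (r*z[:,None]-np.array(f['t']))@np.array(f['R'])
def onz(f,uv,h):
    R=np.array(f['R']);c=-R.T@np.array(f['t']); d=rays(f,uv)@R
    return c+d*((h-c[2])/d[:,2])[:,None]
def proj(f,X):
    R=np.array(f['R']); rv=cv2.Rodrigues(R)[0]
    return cv2.projectPoints(np.array(X,float).reshape(-1,1,3),rv,np.array(f['t'],float),K(f),np.array(f['distortion'],float))[0].reshape(-1,2)
E
python3 - <<'E'
from h import *
for n in('scene','top'):
    f=grab(n); cv2.imwrite(f'pics/{n}0.png',f['pixels']); R=np.array(f['R']);print(n,-R.T@f['t'],R[2])
print(bot.state())
E
```

```text
pics
scene [1.2202754  0.00947374 0.80061278] [-0.66284626  0.03761987 -0.74780986]
top [0.44429726 0.03199536 1.36289862] [ 0.0753908   0.0142937  -0.99705161]
{'t': 0.1, 'joint_pos': array([-9.72909655e-01,  3.59329105e-01,  1.11211912e-02, -2.84098390e-04,
       -1.22411093e+00, -2.88121108e-01]), 'dq': array([-0.00083133, -0.00328858,  0.00254759,  0.00244658,  0.00136896,
        0.00081598]), 'joint_torque': array([-2.06550460e-03, -5.84163165e+01,  2.93748361e+01,  7.01521039e+00,
        1.02752171e-02, -6.54137557e-05]), 'eef_pos': array([ 0.20560002, -0.6424496 ,  0.22569909]), 'ee_rot': array([ 0.6985021 , -0.10852069,  0.69879293,  0.10957431]), 'ft_force': array([ 0.17285796, -0.03228392,  0.62826315]), 'moment': array([ 0.00632162,  0.02220588, -0.00708009]), 'gripper_width': 0.0876827857653167}
```

View pics/scene0.png

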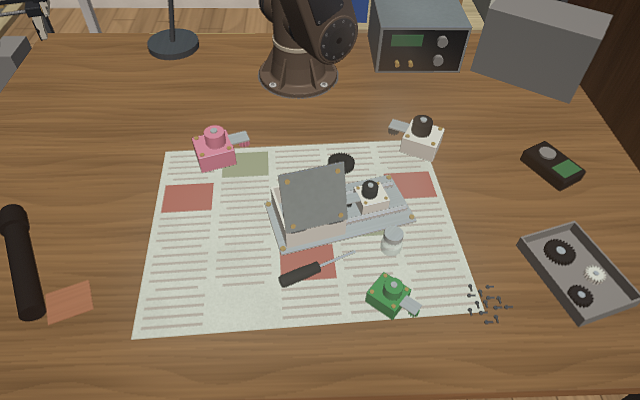

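View pics/top0.png

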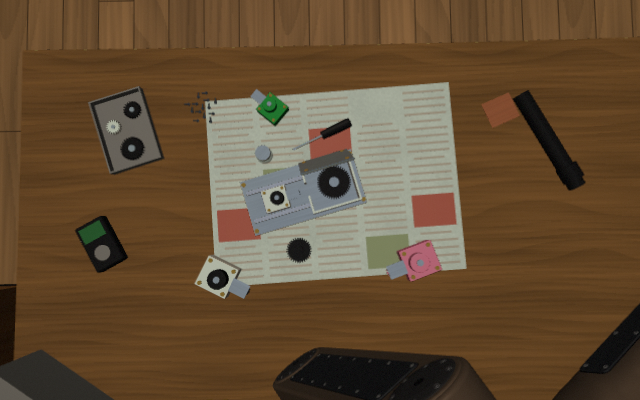

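Candidates for the motor block, in scene-image pixels: pink (214,146), large white (423,135), small white in the channel (371,195), and green (391,293). I choose the small white one in the channel, which is at about (277,198) in the top image, and will check it in a crop.

```bash
python3 - <<'E'
from h import *
f=load('top'); c=f['pixels'][130:260,225:385]; cv2.imwrite('pics/topc.png',cv2.resize(c,None,fx=5,fy=4.6 if 0 else 5,interpolation=cv2.INTER_CUBIC)[:600])
for n,uv in dict(slidetop=(267,205),motor=(277,198),biggear=(333,182),jar=(264,154),spare=(299,250),bigwhite=(205,285),lid=(330,163),table=(300,290)).items(): print(n,world(f,uv))
# body sizes of the two whites
s=load('scene')
c=s['pixels'][110:270,250:460]; cv2.imwrite('pics/scc.png',cv2.resize(c,None,fx=3.7,fy=3.7,interpolation=cv2.INTER_CUBIC))
E
```

```text
slidetop [[0.51314422 0.18296199 0.03979087]]
motor [[0.52878439 0.15376086 0.07238089]]
biggear [[0.57044975 0.01073403 0.03740185]]
jar [[0.6440978  0.18773816 0.05675261]]
spare [[0.39543942 0.10196445 0.02775443]]
bigwhite [[0.31173677 0.34058504 0.05155979]]
lid [[0.60226324 0.01917013 0.17383085]]
table [[ 0.2894334   0.10218211 -0.00272661]]
```

View pics/topc.png

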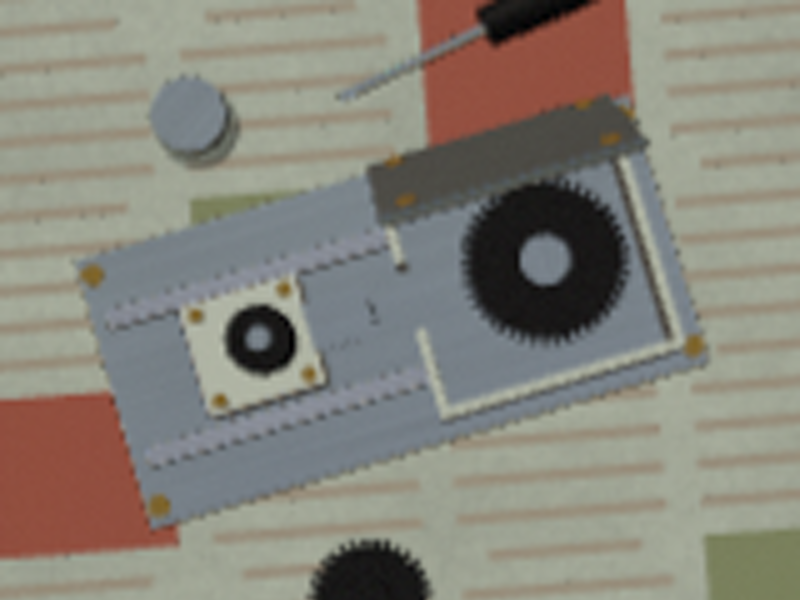

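View pics/scc.png

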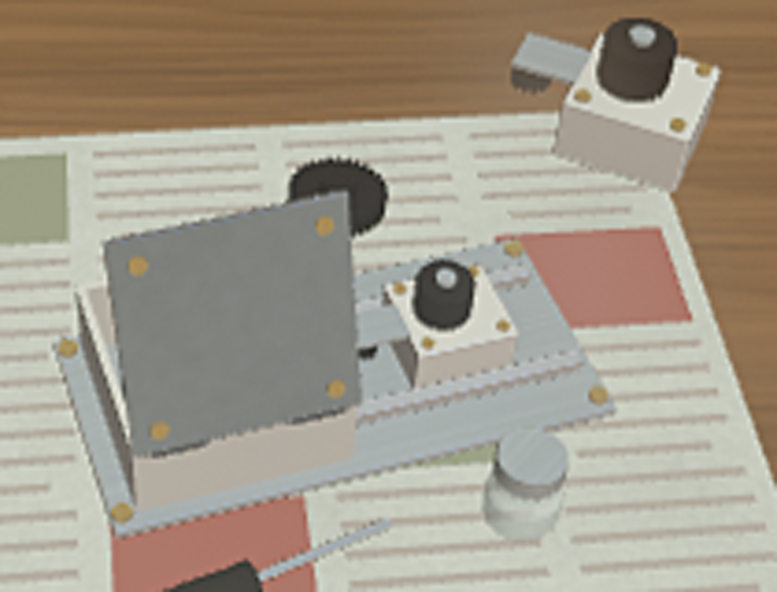

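The crops show the small white block in the channel at top pixel (277,198). The plate corners are at about (241,182), (255,235) and (367,202), and the lid is hinged on the upper (+x) side. Next I'll fit the pose.

```bash
python3 - <<'E'
from h import *
from scipy.optimize import least_squares
f=load('top')
uv=np.array([(78,262),(152,527),(708,360),(443,418),(683,345)])/5+[225,130]-0.4
g=np.array([(75,160,8),(-75,160,8),(-75,-150,8),(-65,-5,62),(-65,-135,62)])/1e3
def T(p,g):
    c,s=np.cos(p[2]),np.sin(p[2]); return np.c_[p[0]+c*g[:,0]-s*g[:,1],p[1]+s*g[:,0]+c*g[:,1],g[:,2]]
r=least_squares(lambda p:(proj(f,T(p,g))-uv).ravel(),[.55,.08,.26]); print(r.x,r.fun.round(1))
p=r.x
def inv(X):
    d=X[:,:2]-p[:2];c,s=np.cos(p[2]),np.sin(p[2]); return np.c_[c*d[:,0]+s*d[:,1],-s*d[:,0]+c*d[:,1],X[:,2]]
# block top corners at z .044
b=np.array([(181,308),(297,272),(328,380),(215,418)])/5+[225,130]-.4
print('block corners',inv(onz(f,b,.044)).round(4))
# all depth points in gearbox frame, both cams
for n in('top','scene'):
    f=load(n); v,u=np.mgrid[0:400,0:640]; P=world(f,np.c_[u.ravel(),v.ravel()]); P=P[f['range_z'].ravel()>0]; G=inv(P)
    def med(m): return m.sum(),np.median(G[m],0).round(4)
    m=(abs(G[:,0])<.03)&(G[:,1]>0.02)&(G[:,1]<.155)&(abs(G[:,2]-.044)<.006)
    print(n,'block',m.sum(),G[m].min(0),G[m].max(0),np.percentile(G[m],[2,50,98],axis=0).round(4).tolist())
    m=(abs(G[:,0])<.03)&(G[:,1]>0.02)&(G[:,1]<.155)&(G[:,2]>.066)&(G[:,2]<.085); print(' motor',med(m),np.ptp(G[m],0))
    m=(G[:,0]>-.02)&(G[:,0]<.1)&(G[:,1]>-.13)&(G[:,1]<-.01)&(G[:,2]>.09)&(G[:,2]<.25)
    q=G[m]; A=np.polyfit(q[:,2],q[:,0],1); print(' lid',m.sum(),A,'ang',np.arctan2(1,-A[0]),q.max(0),q.min(0))
    m=(abs(G[:,0])<.06)&(abs(G[:,1]-.1)<.05)&(abs(G[:,2]-.018)<.003);print(' wall',med(m))
    m=(abs(G[:,0]+.054)<.016)&(abs(G[:,1]-.1)<.05)&(G[:,2]<.03);print(' plate',med(m))
for k,w in dict(jar=(.644,.188,.05),spare=(.4,.1,.02)).items(): print(k,inv(np.array([w])))
print(T(p,np.array([[0,.027,.026],[0,.107,.026]])))
E
```

```text
[0.55040649 0.0860182  0.27668315] [-1.  -0.5 -0.2  0.5  0.8  0.1 -0.2 -0.   0.7 -0.1]
block corners [[ 0.0293  0.1084  0.044 ]
 [ 0.0299  0.0455  0.044 ]
 [-0.0285  0.046   0.044 ]
 [-0.0305  0.1075  0.044 ]]
top block 494 [-0.02995498  0.0200426   0.03830449] [0.02931751 0.11108127 0.04994551] [[-0.0287, 0.0226, 0.0394], [-0.0016, 0.0711, 0.0443], [0.0283, 0.1097, 0.0492]]
 motor (np.int64(145), array([-0.0011,  0.0726,  0.0704])) [0.03453102 0.03442532 0.0132802 ]
 lid 554 [-0.37023367  0.09472549] ang 1.2162108897717125 [ 0.06088254 -0.01023073  0.19313342] [ 0.02156734 -0.1297941   0.09030394]
 wall (np.int64(207), array([0.0273, 0.098 , 0.0181]))
 plate (np.int64(459), array([-0.0536,  0.0999,  0.0088]))
scene block 448 [-0.02587372  0.02008748  0.03815413] [0.02976853 0.11003224 0.04941487] [[-0.0225, 0.0225, 0.0394], [0.0107, 0.0583, 0.0426], [0.0289, 0.1088, 0.0489]]
 motor (np.int64(154), array([0.0057, 0.0716, 0.0685])) [0.03565523 0.03514888 0.00692867]
 lid 2819 [-0.34884022  0.0944177 ] ang 1.2351550963887445 [ 0.06699402 -0.01002191  0.18670296] [ 0.0229913  -0.12996865  0.09004974]
 wall (np.int64(204), array([0.0379, 0.0999, 0.0169]))
 plate (np.int64(180), array([-0.062 ,  0.1136,  0.0067]))
jar [[0.11789186 0.0725365  0.05      ]]
spare [[-0.14086668  0.05453604  0.02      ]]
[[0.54303099 0.1119913  0.026     ]
 [0.52117768 0.18894864 0.026     ]]
```

```bash
cat >> h.py <<'E'
from scipy.spatial.transform import Rotation as Ro
P=np.array([0.5504,0.0860,0.2767])
def G2W(x,y,z):
    c,s=np.cos(P[2]),np.sin(P[2]); return np.array([P[0]+c*x-s*y,P[1]+s*x+c*y,z])
def W2G(w):
    c,s=np.cos(P[2]),np.sin(P[2]); d=w-np.r_[P[:2],0]; return np.array([c*d[0]+s*d[1],-s*d[0]+c*d[1],d[2]])
def tool():
    s=bot.state(); q=s['ee_rot']; return s,Ro.from_quat([q[1],q[2],q[3],q[0]])
def to(*g,down=True):
    s,R=tool(); d=G2W(*g)-s['eef_pos']; print('gb now',(W2G(s['eef_pos'])*1e3).round(1),'F',s['ft_force'].round(1),'shift mm',(R.inv().apply(d)*1e3).round(1))
    # target: x down, y = +-gearbox x
    for sg in(1,-1):
        y=sg*np.array([np.cos(P[2]),np.sin(P[2]),0]); x=np.array([0,0,-1.]); M=np.c_[x,y,np.cross(x,y)]
        print(' turn',sg,(R.inv()*Ro.from_matrix(M)).as_rotvec().round(4))
    return s,R
E
python3 - <<'E'
from h import *
s,R=tool(); print(R.as_matrix().round(3)); to(0,.145,.30)
E
```

```text
[[-0.001 -0.305  0.952]
 [ 0.001  0.952  0.305]
 [-1.     0.002 -0.   ]]
gb now [-530.7 -606.5  225.7] F [ 0.2 -0.   0.6] shift mm [-73.3 733.8 555.2]
 turn 1 [ 1.6038e+00 -1.4000e-03 -1.0000e-03]
 turn -1 [-1.5378e+00  1.0000e-03 -1.4000e-03]
```

```bash
python3 -m pendant '-40 30 22 0 0 0 255; -75 61 46 -0.1 0 0 255; -75 91 69 -0.2 0 0 255; -75 122 92 -0.3 0 0 255; -75 153 115 -0.4 0 0 255; -75 183 138 -0.5 0 0 255; -75 213 161 -0.6 0 0 255; -75 244 184 -0.65 0 0 255' 20; python3 - <<'E'
from h import *
s,R=to(0,.145,.30); print(s['joint_pos'],s['eef_pos'])
E
```

```text
t: 0.77
eef_pos: [0.3066, -0.3524, 0.3014]
ee_rot: [0.626, -0.328, 0.626, 0.328]
ft_force: [2.1, -0.4, -0.0]
gripper_width: 0.0401
gb now [-354.3 -355.1  301.4] F [ 2.1 -0.4 -0. ] shift mm [  1.5 161.1 591.3]
 turn 1 [ 2.2592e+00  1.0000e-04 -3.0000e-04]
 turn -1 [-8.824e-01  2.000e-04  1.000e-04]
[-4.31877422e-01 -3.60914282e-02 -2.99141037e-01 -2.54357245e-04
 -1.30774483e+00 -1.73779759e-01] [ 0.30658035 -0.35239046  0.30137186]
```

```bash
python3 -m pendant '0 10 37 -0.11 0 0 255; 0 20 74 -0.22 0 0 255; 0 30 111 -0.33 0 0 255; 0 40 148 -0.44 0 0 255; 0 50 185 -0.55 0 0 255; 0 60 222 -0.66 0 0 255; 0 70 259 -0.77 0 0 255; 0 80 296 -0.88 0 0 255'; python3 -c "
from h import *
s,R=to(0,.145,.30); print(s['joint_pos'],s['eef_pos'])
"
```

```text
t: 1.43
eef_pos: [0.4107, -0.0641, 0.3017]
ee_rot: [-0.427, 0.564, -0.427, -0.564]
ft_force: [1.1, -0.5, -0.3]
gripper_width: 0.001
gb now [-175.4 -106.3  301.7] F [ 1.1 -0.5 -0.3] shift mm [   1.9 -174.9  251.6]
 turn 1 [ 3.1396e+00  1.1000e-03 -2.0000e-04]
 turn -1 [-0.002   0.0002  0.0007]
[ 3.24538415e-01 -1.34143390e-01 -3.85264651e-01 -1.22875231e-04
 -1.31897545e+00 -4.97742577e-02] [ 0.41074871 -0.06412656  0.30173159]
```

```bash
python3 -m pendant '0 -22 32 0 0 0 255; 0 -44 64 0 0 0 255; 0 -66 96 0 0 0 255; 0 -88 128 0 0 0 255; 0 -110 160 0 0 0 255; 0 -132 192 0 0 0 255; 0 -154 224 0 0 0 255; 0 -175 251 0 0 0 255'; python3 -m pendant '0 0 0 0 0 0 255; 0 0 0 0 0 0 255';python3 -c "
from h import *
s,R=to(0,.145,.015); print(s['joint_pos'],s['eef_pos'])
f=grab('scene');cv2.imwrite('pics/s1.png',f['pixels'])
"
```

```text
t: 2.1
eef_pos: [0.5129, 0.2248, 0.3012]
ee_rot: [0.428, -0.563, 0.428, 0.563]
ft_force: [0.3, -0.6, 0.3]
gripper_width: 0.0004
t: 2.27
eef_pos: [0.5128, 0.2239, 0.3]
ee_rot: [0.427, -0.563, 0.429, 0.563]
ft_force: [0.0, -0.4, -0.2]
gripper_width: 0.0005
gb now [  1.6 142.9 300. ] F [ 0.  -0.4 -0.2] shift mm [285.    0.8   2.4]
 turn 1 [ 3.1357e+00 -4.0000e-03  1.6000e-03]
 turn -1 [-0.0059 -0.001  -0.0026]
[ 7.61295827e-01  1.30424149e-01 -1.25098183e-01 -2.79661649e-04
 -1.31801929e+00 -4.90394828e-01] [0.51284806 0.22390696 0.30002377]
```

View pics/s1.png

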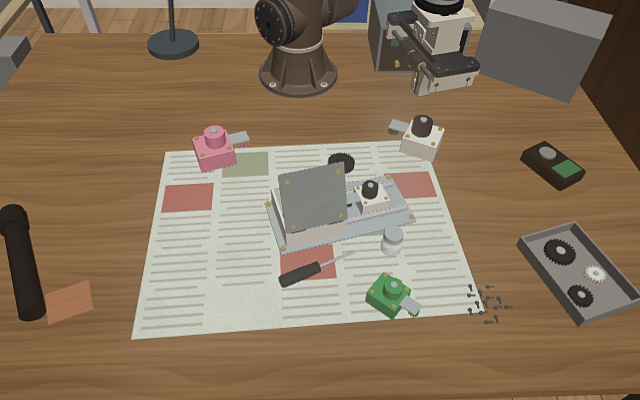

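```bash
python3 -c "
from h import *
f=load('scene')
s,R=tool();print(proj(f,[s['eef_pos'],s['eef_pos']-[0,0,.285]]))
f=grab('top');cv2.imwrite('pics/t1.png',f['pixels'])
print(proj(f,[s['eef_pos']]))
"
```

```text
[[417.31334552  89.96980219]
 [395.33920812 194.42474965]]
[[233.61022436 199.31754338]]
```

View pics/t1.png

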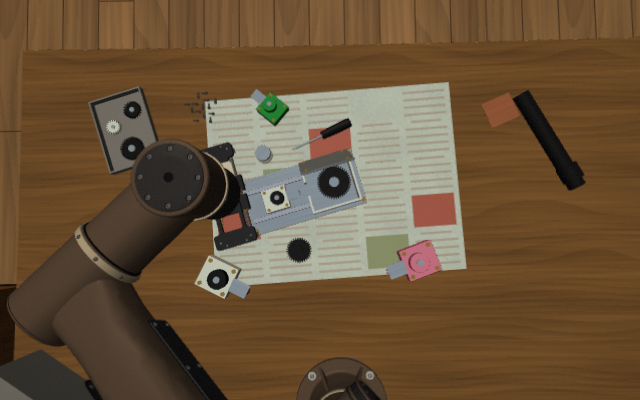

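```bash
python3 -m pendant '38 1 2 0 0 0 255; 76 1 2 0 0 0 255; 114 1 2 0 0 0 255; 152 1 2 0 0 0 255; 190 1 2 0 0 0 255; 225 1 2 0 0 0 255; 250 1 2 0 0 0 255; 265 1 2 0 0 0 255';  python3 -m pendant '10 0 0 0 0 0 255; 17 0 0 0 0 0 255; 17 0 0 0 0 0 255'; python3 -c "
from h import *
s,R=to(0,.069,.015)
f=grab('scene');cv2.imwrite('pics/s2.png',cv2.resize(f['pixels'][110:310,230:530],None,fx=2.6,fy=2.6))
f=grab('top');cv2.imwrite('pics/t2.png',cv2.resize(f['pixels'][110:270,180:400],None,fx=3.6,fy=3.6))
"
```

```text
t: 3.03
eef_pos: [0.5098, 0.2217, 0.0341]
ee_rot: [0.428, -0.562, 0.43, 0.562]
ft_force: [0.6, 0.7, 0.1]
gripper_width: 0.0002
t: 3.28
eef_pos: [0.5112, 0.2234, 0.0191]
ee_rot: [0.428, -0.562, 0.429, 0.562]
ft_force: [-0.8, -0.3, 0.8]
gripper_width: 0.0004
gb now [ -0.2 142.8  19.1] F [-0.8 -0.3  0.8] shift mm [  4.2  -0.9 -73.8]
 turn 1 [ 3.1331e+00 -1.2000e-03  5.0000e-04]
 turn -1 [-0.0085 -0.0003 -0.0007]
```

View pics/s2.png

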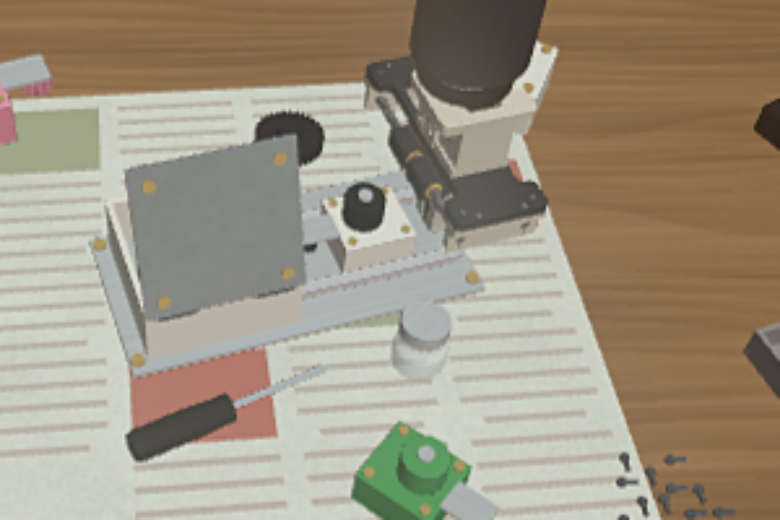

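View pics/t2.png

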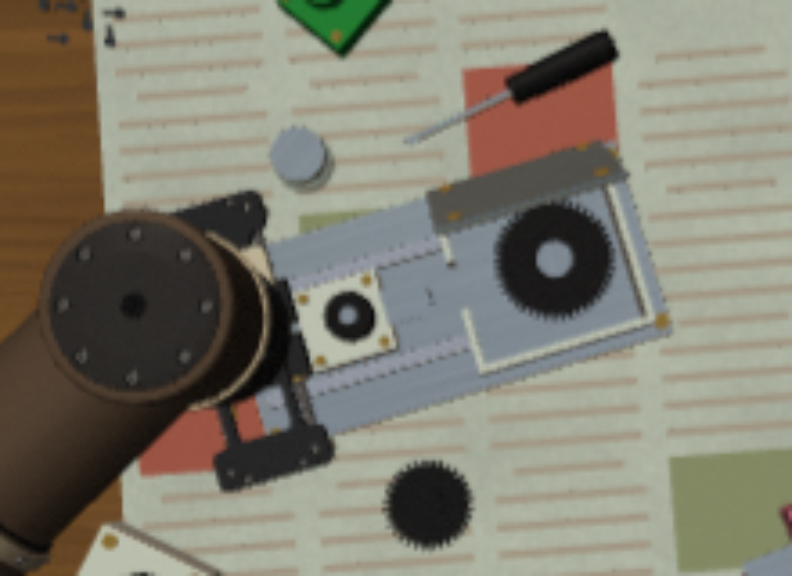

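```bash
python3 -m pendant '2 0 -8 0 0 0 255; 2 0 -16 0 0 0 255; 2 0 -22 0 0 0 255; 2 0 -28 0 0 0 255; 2 0 -34 0 0 0 255; 2 0 -40 0 0 0 255; 2 0 -46 0 0 0 255; 2 0 -50 0 0 0 255'; python3 -c "
from h import *
s,R=to(0,.069,.017)
f=grab('top');cv2.imwrite('pics/t3.png',cv2.resize(f['pixels'][110:270,180:400],None,fx=3.6,fy=3.6))
"
```

```text
t: 4.05
eef_pos: [0.5248, 0.1751, 0.0176]
ee_rot: [0.428, -0.562, 0.429, 0.562]
ft_force: [0.3, 1.3, -0.1]
gripper_width: 0.0005
gb now [-0.3 92.7 17.6] F [ 0.3  1.3 -0.1] shift mm [  0.6  -0.5 -23.7]
 turn 1 [ 3.1335e+00 -2.0000e-04  0.0000e+00]
 turn -1 [-0.0081 -0.     -0.0001]
```

View pics/t3.png

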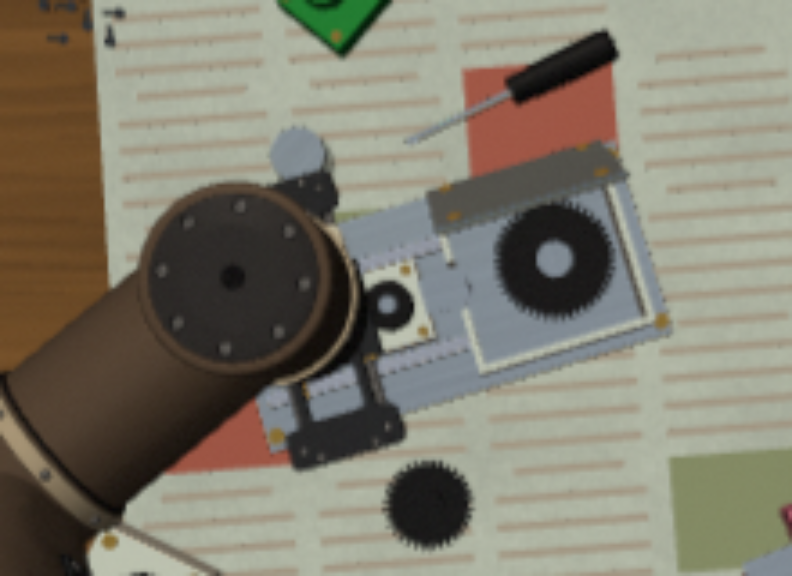

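```bash
python3 -m pendant '0 0 -5 0 0 0 255; 0 0 -10 0 0 0 255; 0 0 -14 0 0 0 255; 0 0 -17 0 0 0 255; 0 0 -19 0 0 0 255; 0 0 -20 0 0 0 255; 0 0 -20 0 0 0 255'; python3 -m pendant '0 0 -1 0 0 0 255; 0 0 -2 0 0 0 255; 0 0 -2 0 0 0 255'; python3 -c "
from h import *
s,R=to(0,.069,.017)
"
```

```text
t: 4.68
eef_pos: [0.53, 0.1564, 0.0175]
ee_rot: [0.428, -0.562, 0.429, 0.562]
ft_force: [-0.1, 0.4, -0.5]
gripper_width: 0.0009
t: 4.93
eef_pos: [0.5305, 0.1546, 0.0176]
ee_rot: [0.428, -0.563, 0.428, 0.563]
ft_force: [-0.3, 0.8, -0.0]
gripper_width: 0.0006
gb now [-0.4 71.5 17.6] F [-0.3  0.8 -0. ] shift mm [ 0.6 -0.4 -2.5]
 turn 1 [ 3.134e+00 -2.000e-04  1.000e-04]
 turn -1 [-0.0076 -0.0001 -0.0001]
```

```bash
for i in 1; do python3 -m pendant '0 0 -1 0 0 0 255; 0 0 -2 0 0 0 255; 0 0 -2 0 0 0 255';  python3 -m pendant '0 0 -1 0 0 0 255; 0 0 -2 0 0 0 255; 0 0 -2 0 0 0 255';done; python3 -c "
from h import *
s,R=to(0,.069,.017)
f=grab('top');cv2.imwrite('pics/t4.png',cv2.resize(f['pixels'][130:250,220:380],None,fx=5,fy=5,interpolation=cv2.INTER_CUBIC))
"
```

```text
t: 5.18
eef_pos: [0.5311, 0.1537, 0.0176]
ee_rot: [0.429, -0.562, 0.428, 0.563]
ft_force: [-1.8, 6.0, -0.3]
gripper_width: 0.0004
t: 5.43
eef_pos: [0.5317, 0.1537, 0.0177]
ee_rot: [0.43, -0.562, 0.427, 0.563]
ft_force: [-7.9, 16.5, -1.3]
gripper_width: 0.0001
gb now [ 0.5 70.3 17.7] F [-7.9 16.5 -1.3] shift mm [ 0.7  0.5 -1.3]
 turn 1 [ 3.1343  0.0036 -0.005 ]
 turn -1 [-0.0072  0.0032  0.0023]
```

View pics/t4.png

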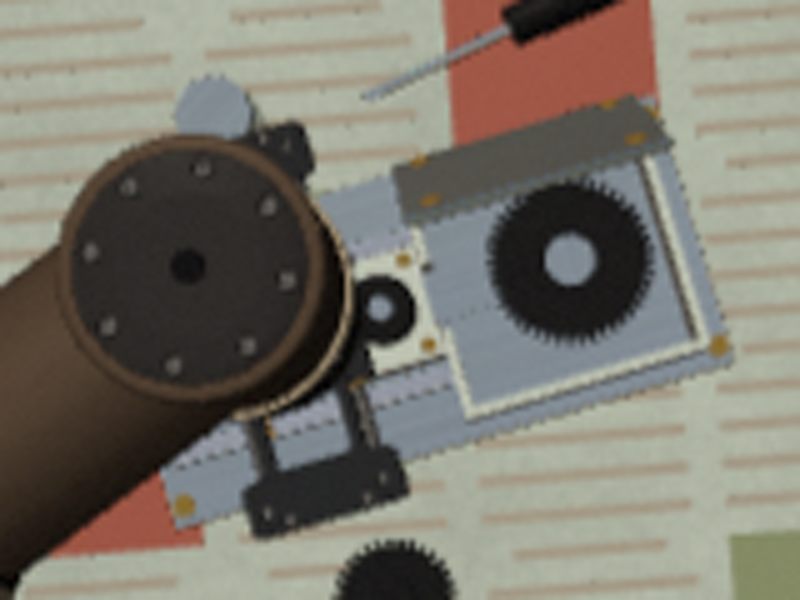

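The block stops at the expected position, with force up to about 18 N. Its front, at crop (440,350), meets the case wall. I'll back off and measure it.

```bash
python3 -m pendant '0 0 10 0 0 0 255; 0 0 25 0 0 0 255; 0 0 35 0 0 0 255; -35 0 50 0 0 0 255; -70 0 60 0 0 0 255; -110 0 70 0 0 0 255; -150 0 80 0 0 0 255; -190 0 90 0 0 0 255'; python3 -c "
from h import *
s,R=to(-.05,-.07,.26)
print(s['joint_pos'])
f=grab('top');cv2.imwrite('pics/t5.png',cv2.resize(f['pixels'][130:250,220:380],None,fx=5,fy=5,interpolation=cv2.INTER_CUBIC))
f=grab('scene');cv2.imwrite('pics/s5.png',cv2.resize(f['pixels'][130:270,250:430],None,fx=4,fy=4,interpolation=cv2.INTER_CUBIC))
for n in('top','scene'):
    f=load(n); v,u=np.mgrid[0:400,0:640]; Q=world(f,np.c_[u.ravel(),v.ravel()]); Q=Q[f['range_z'].ravel()>0]
    c,sn=np.cos(P[2]),np.sin(P[2]); d=Q-np.r_[P[:2],0]; G=np.c_[c*d[:,0]+sn*d[:,1],-sn*d[:,0]+c*d[:,1],d[:,2]]
    m=(abs(G[:,0])<.025)&(G[:,1]>0.00)&(G[:,1]<.1)&(G[:,2]>.066)&(G[:,2]<.085); print(n,' motor',m.sum(),np.median(G[m],0),G[m].min(0),G[m].max(0))
    m=(abs(G[:,0])<.025)&(G[:,1]>0.00)&(G[:,1]<.1)&(abs(G[:,2]-.044)<.005); print(n,' top',m.sum(),G[m].min(0),G[m].max(0))
"
```

```text
t: 6.15
eef_pos: [0.507, 0.2378, 0.2096]
ee_rot: [-0.428, 0.563, -0.429, -0.562]
ft_force: [1.2, 0.6, -0.4]
gripper_width: 0.0005
gb now [-2.000e-01  1.579e+02  2.096e+02] F [ 1.2  0.6 -0.4] shift mm [ -50.3   48.1 -228.3]
 turn 1 [ 3.1341e+00 -3.0000e-04  7.0000e-04]
 turn -1 [-0.0075 -0.0004 -0.0002]
[ 7.88322278e-01  1.82758931e-01 -2.69937376e-01  3.37118120e-04
 -1.11846706e+00 -5.19221649e-01]
top  motor 151 [-0.00012359  0.02128753  0.07052951] [-0.01613669  0.00474472  0.06608172] [0.01720305 0.03937566 0.07830394]
top  top 269 [-2.49316642e-02  1.12426017e-06  3.91836277e-02] [0.02498536 0.05993535 0.0486209 ]
scene  motor 109 [0.00780793 0.02492961 0.06887092] [-0.01476485  0.01214357  0.06603313] [0.02165937 0.03841689 0.07432093]
scene  top 154 [-0.02295656  0.01486653  0.03933919] [0.0249746  0.0586855  0.04890841]
```

View pics/t5.png

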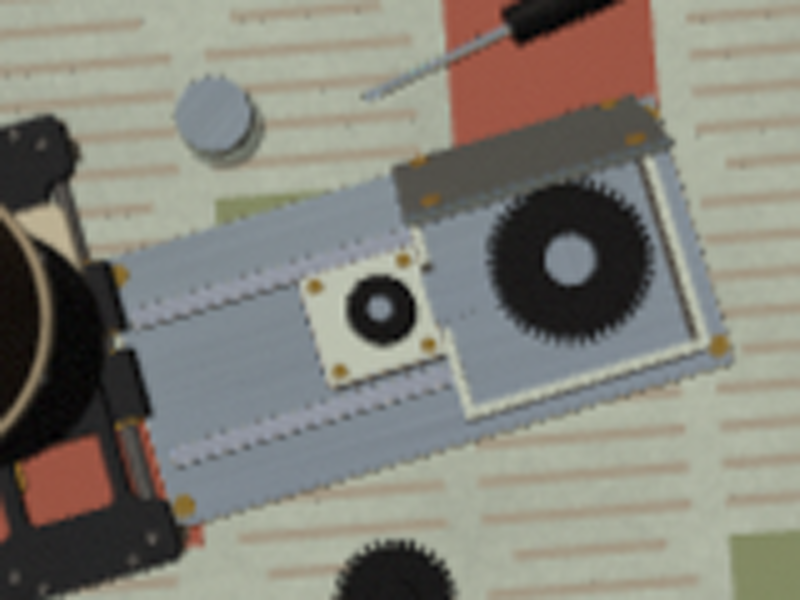

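View pics/s5.png

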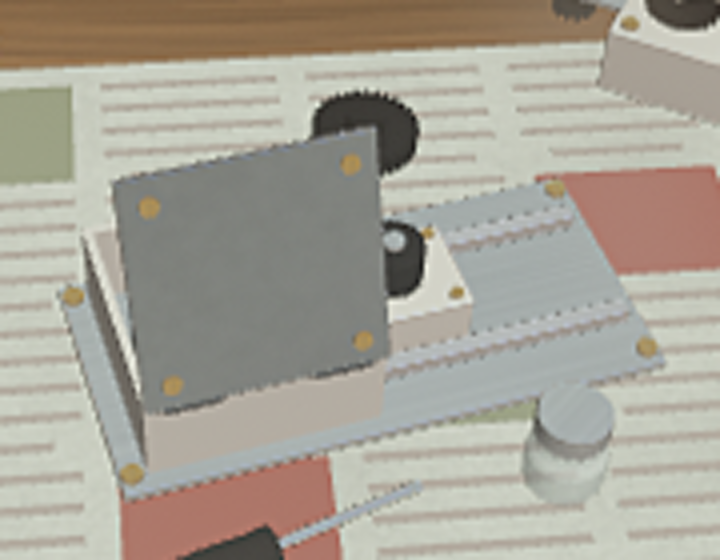

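The block is home: the motor centre is at y=21 mm, and 21 is expected. Next I'll go over to the lid's outer side.

```bash
python3 -m pendant '-35 -10 0 0 0 0 255; -70 -25 0 0 0 0 255; -80 -45 -30 0 0 0 255; -80 -60 -65 0 0 0 255; -80 -75 -100 0 0 0 255; -80 -85 -135 0 0 0 255; -80 -95 -170 0 0 0 255; -80 -95 -205 0 0 0 255'; python3 -m pendant '0 0 -24 0 0 0 255; 0 0 -24 0 0 0 255; 0 0 -24 0 0 0 255'; python3 -c "
from h import *
s,R=to(.085,-.07,.173)
print(s['joint_pos'])
f=grab('scene');cv2.imwrite('pics/s6.png',f['pixels'])
"
```

```text
t: 6.92
eef_pos: [0.6551, 0.0639, 0.2866]
ee_rot: [0.428, -0.562, 0.429, 0.563]
ft_force: [-0.4, 0.5, 0.2]
gripper_width: 0.0003
t: 7.17
eef_pos: [0.6602, 0.0405, 0.2869]
ee_rot: [0.429, -0.562, 0.43, 0.562]
ft_force: [-0.1, -0.0, -0.4]
gripper_width: 0.0005
gb now [ 93.2 -73.7 286.9] F [-0.1 -0.  -0.4] shift mm [113.9   8.1   3.7]
 turn 1 [ 3.1312e+00 -1.7000e-03  3.0000e-04]
 turn -1 [-0.0103 -0.0002 -0.0011]
[ 3.55614081e-01  3.07988860e-01  7.47657415e-02  1.30247846e-04
 -1.33868506e+00 -8.92878891e-02]
```

View pics/s6.png

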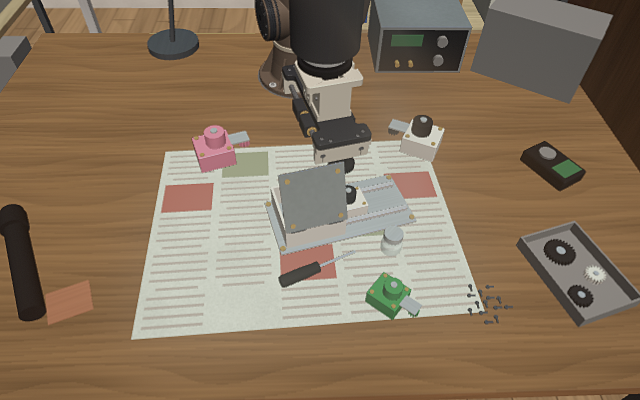

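```bash
python3 -c "
from h import *
f=load('scene');s,R=tool();print(proj(f,[s['eef_pos'],G2W(.021,-.005,.186),G2W(.021,-.135,.186)]))
for uv in [(325,155),(345,162),(322,130),(318,145),(328,165)]: print(uv,W2G(world(f,uv)[0]))
f=grab('top');cv2.imwrite('pics/t6.png',f['pixels'][100:300,150:450])
"
```

```text
[[321.28699804 150.89348628]
 [342.0158228  158.60759946]
 [276.17874695 172.42945177]]
(325, 155) [ 0.18463411 -0.0988059   0.3665814 ]
(345, 162) [-0.13269862  0.06771408  0.01556581]
(322, 130) [ 0.16433286 -0.0971789   0.39390282]
(318, 145) [ 0.19075392 -0.111259    0.39316243]
(328, 165) [ 0.02836568 -0.03579291  0.18438479]
```

View pics/t6.png

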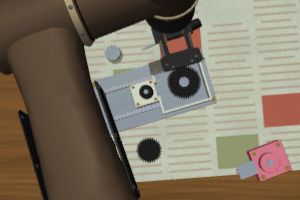

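```bash
python3 -m pendant '25 2 4 0 0 0 255; 50 4 4 0 0 0 255; 75 6 4 0 0 0 255; 95 8 4 0 0 0 255; 108 8 4 0 0 0 255; 114 8 4 0 0 0 255; 114 8 4 0 0 0 255;114 8 4 0 0 0 255'; python3 -c "
from h import *
s,R=to(.085,-.07,.173)
for th in (1.3,1.1,.9,.7,.5,.3,.1,0,-.03):
    r=112;x=65-r*np.cos(th)+6*np.sin(th)+21; z=62+r*np.sin(th)+6*np.cos(th)
    print(th, (R.inv().apply(G2W(x/1e3,-.07,z/1e3)-s['eef_pos'])*1e3).round(0))
"
```

```text
t: 7.93
eef_pos: [0.6517, 0.0446, 0.1742]
ee_rot: [-0.428, 0.563, -0.428, -0.563]
ft_force: [0.3, 0.3, 0.4]
gripper_width: 0.0003
gb now [ 86.1 -67.5 174.2] F [0.3 0.3 0.4] shift mm [ 1.2  1.1 -2.5]
 turn 1 [3.1351e+00 9.0000e-04 5.0000e-04]
 turn -1 [-0.0065 -0.0003  0.0006]
1.3 [ 3. 24. -3.]
1.1 [10. 46. -3.]
0.9 [21. 65. -3.]
0.7 [35. 82. -3.]
0.5 [53. 96. -3.]
0.3 [ 73. 105.  -3.]
0.1 [ 95. 111.  -3.]
0 [106. 112.  -3.]
-0.03 [110. 112.  -3.]
```

```bash
python3 -m pendant '1 10 -2 0 0 0 255; 3 20 -2 0 0 0 255; 5 30 -2 0 0 0 255; 7 38 -2 0 0 0 255; 10 46 -2 0 0 0 255; 15 56 -2 0 0 0 255; 21 65 -2 0 0 0 255; 21 65 -2 0 0 0 255'; python3 -c "
from h import *
s,R=to(.017,-.07,.140)
f=grab('scene');cv2.imwrite('pics/s7.png',cv2.resize(f['pixels'][100:270,230:450],None,fx=3.5,fy=3.5))
"
```

```text
t: 8.6
eef_pos: [0.5872, 0.0241, 0.1521]
ee_rot: [0.428, -0.562, 0.429, 0.563]
ft_force: [-0.4, -0.9, 0.1]
gripper_width: 0.0006
gb now [ 18.5 -69.6 152.1] F [-0.4 -0.9  0.1] shift mm [12.1  1.5 -0.4]
 turn 1 [ 3.1335e+00 -1.5000e-03 -6.0000e-04]
 turn -1 [-0.0081  0.0004 -0.0009]
```

View pics/s7.png

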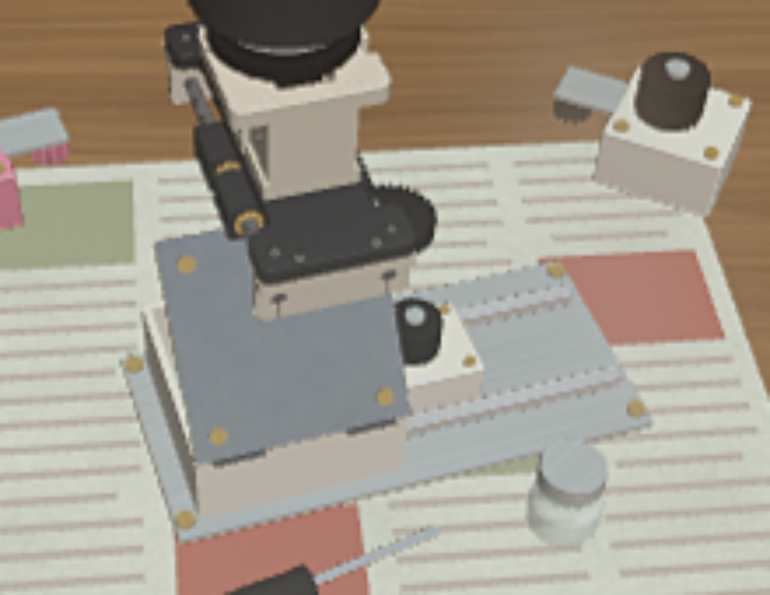

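The lid is now about half open and following the fingers; its top corner is at crop (157,243). I'll continue along the arc.

```bash
python3 -m pendant '7 9 0 0 0 0 255; 14 17 0 0 0 0 255; 23 24 0 0 0 0 255; 32 31 0 0 0 0 255; 42 36 0 0 0 0 255; 52 40 0 0 0 0 255; 63 43 0 0 0 0 255; 70 46 0 0 0 0 255';python3 -m pendant '2 0 0 0 0 0 255; 4 0 0 0 0 0 255; 4 0 0 0 0 0 255'; python3 -c "
from h import *
s,R=to(-.026,-.07,.068)
f=grab('scene');cv2.imwrite('pics/s8.png',cv2.resize(f['pixels'][100:270,230:450],None,fx=3.5,fy=3.5))
"
```

```text
t: 9.32
eef_pos: [0.5452, 0.0125, 0.0822]
ee_rot: [-0.428, 0.563, -0.428, -0.562]
ft_force: [0.7, 0.0, 0.8]
gripper_width: 0.0005
t: 9.57
eef_pos: [0.5452, 0.0125, 0.0786]
ee_rot: [0.428, -0.563, 0.428, 0.563]
ft_force: [1.2, -0.5, 0.5]
gripper_width: 0.0003
gb now [-25.1 -69.3  78.6] F [ 1.2 -0.5  0.5] shift mm [10.6  0.9 -0.7]
 turn 1 [ 3.1339e+00 -2.0000e-04  1.0000e-04]
 turn -1 [-0.0077 -0.0001 -0.0001]
```

View pics/s8.png

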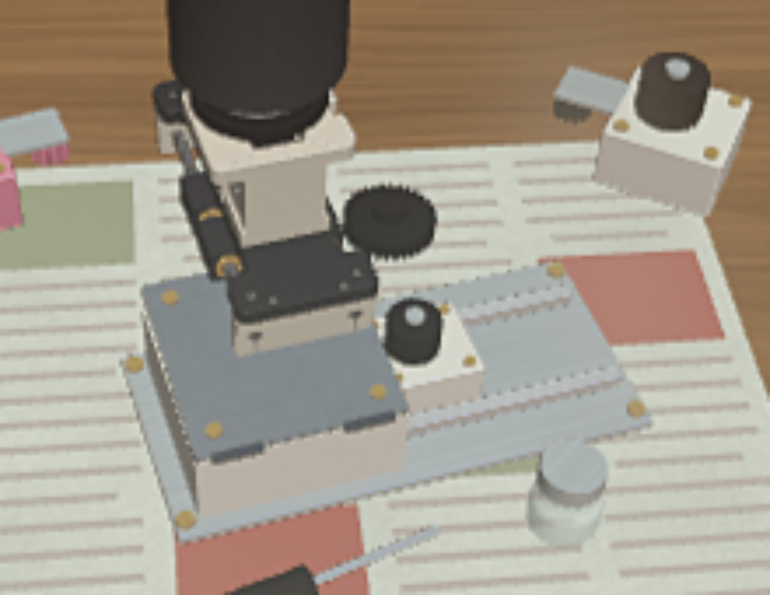

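```bash
python3 -m pendant '3 1 0 0 0 0 255; 6 1 0 0 0 0 255; 8 1 0 0 0 0 255; 9 1 0 0 0 0 255; 9 1 0 0 0 0 255';python3 -m pendant '1 0 0 0 0 0 255; 2 0 0 0 0 0 255; 2 0 0 0 0 0 255'; python3 -c "
from h import *
s,R=to(-.026,-.07,.066)"
```

```text
t: 10.03
eef_pos: [0.5438, 0.0121, 0.0693]
ee_rot: [0.428, -0.562, 0.429, 0.563]
ft_force: [0.2, -0.3, -0.1]
gripper_width: 0.0005
t: 10.28
eef_pos: [0.5438, 0.0121, 0.0682]
ee_rot: [-0.428, 0.563, -0.428, -0.563]
ft_force: [-3.8, -0.1, 7.5]
gripper_width: 0.0006
gb now [-26.5 -69.3  68.2] F [-3.8 -0.1  7.5] shift mm [ 2.2 -0.5 -0.7]
 turn 1 [ 3.1342e+00 -2.0000e-04  3.0000e-04]
 turn -1 [-0.0074 -0.0002 -0.0001]
```

```bash
python3 -m pendant '1 0 0 0 0 0 255; 1 0 0 0 0 0 255; 2 0 0 0 0 0 255;2 0 0 0 0 0 255; 2 0 0 0 0 0 255'; python3 -m pendant '-10 0 0 0 0 0 255; -40 0 0 0 0 0 255; -80 0 0 0 0 0 255; -120 0 0 0 0 0 255; -160 0 0 0 0 0 255; -160 -5 40 0 0 0 255; -160 -10 80 0 0 0 255; -160 -10 120 0 0 0 255'; python3 -m pendant '0 0 40 0 0 0 255;0 0 80 0 0 0 255;0 0 100 0 0 0 255;0 0 100 0 0 0 255';python3 -c "
from h import *
to(0,0,.3)
f=grab('scene');cv2.imwrite('pics/s9.png',cv2.resize(f['pixels'][100:270,230:450],None,fx=3.5,fy=3.5))
f=grab('top');cv2.imwrite('pics/t9.png',cv2.resize(f['pixels'][80:280,180:400],None,fx=3,fy=3,interpolation=cv2.INTER_CUBIC))
for n in('top','scene'):
    f=load(n); v,u=np.mgrid[0:400,0:640]; Q=world(f,np.c_[u.ravel(),v.ravel()]); Q=Q[f['range_z'].ravel()>0]
    c,sn=np.cos(P[2]),np.sin(P[2]); d=Q-np.r_[P[:2],0]; G=np.c_[c*d[:,0]+sn*d[:,1],-sn*d[:,0]+c*d[:,1],d[:,2]]
    m=(abs(G[:,0])<.055)&(abs(G[:,1]+.07)<.055)&(G[:,2]>.05)&(G[:,2]<.085); A=np.c_[G[m][:,:2],np.ones(m.sum())]; print(n,'lid',m.sum(),np.linalg.lstsq(A,G[m][:,2],rcond=None)[0])
    m=(abs(G[:,0])<.025)&(G[:,1]>0.00)&(G[:,1]<.1)&(G[:,2]>.068)&(G[:,2]<.08); print(n,' motor',m.sum(),np.median(G[m],0),G[m].min(0),G[m].max(0))
"
```

```text
t: 10.7
eef_pos: [0.5438, 0.012, 0.0679]
ee_rot: [-0.428, 0.563, -0.428, -0.562]
ft_force: [-8.9, 0.8, 25.1]
gripper_width: 0.0004
t: 11.37
eef_pos: [0.5219, 0.1315, 0.2266]
ee_rot: [-0.43, 0.562, -0.428, -0.562]
ft_force: [0.9, 1.1, -0.5]
gripper_width: 0.0004
t: 11.7
eef_pos: [0.4941, 0.2304, 0.2255]
ee_rot: [0.428, -0.563, 0.427, 0.563]
ft_force: [0.7, -0.2, 0.1]
gripper_width: 0.0004
gb now [-14.7 154.3 225.5] F [ 0.7 -0.2  0.1] shift mm [ -74.6  -15.4 -154.2]
 turn 1 [ 3.1374e+00  2.0000e-04 -7.0000e-04]
 turn -1 [-0.0042  0.0005  0.0001]
top lid 1857 [-0.00028765 -0.00013136  0.0683711 ]
top  motor 125 [5.67609275e-05 2.18047855e-02 7.12685720e-02] [-0.01731416  0.00470741  0.06804826] [0.01728347 0.03891716 0.07838207]
scene lid 2034 [0.0001157  0.00068308 0.06659403]
scene  motor 111 [0.00559754 0.02088754 0.06927586] [-0.01288755  0.00416306  0.06802521] [0.02305876 0.03815523 0.07361809]
```

View pics/s9.png

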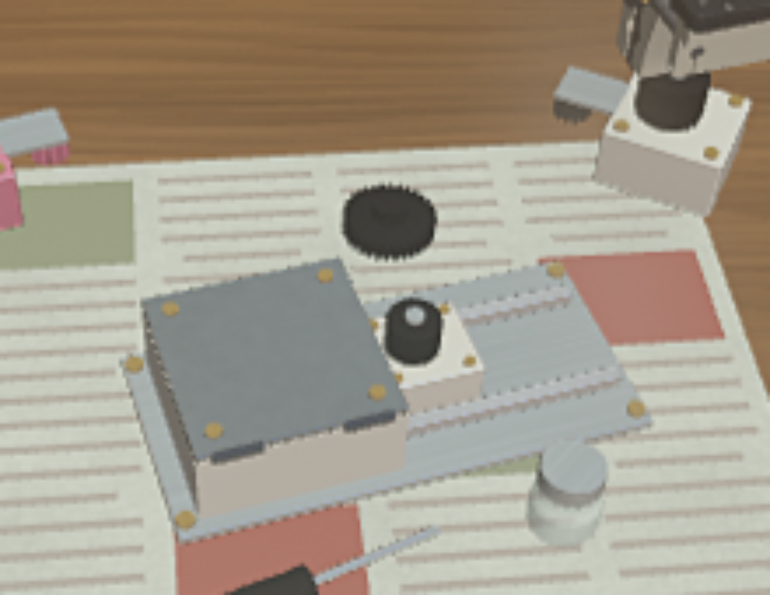

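View pics/t9.png

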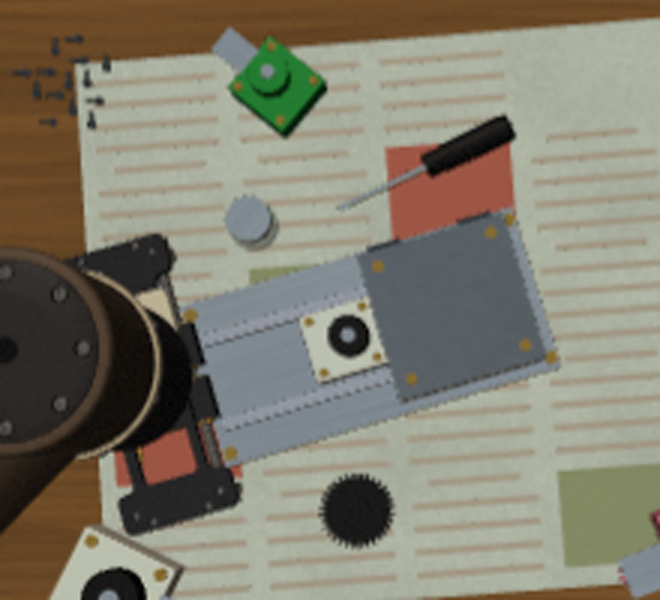

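The lid is level (slope below 0.001, top at about 68 mm), the block is home, the bystanders look unmoved and the robot is clear.

```bash
python3 -c "
from plant import bot
print(bot.hand_in())"
```

```text
the job is handed in; nothing more can be done
None
```

I pushed the small white motor block about 50 mm along its channel with the shut fingertips. It stopped against the case wall, with the pushing force rising to about 18 N. I then swept the lid shut along its arc and pressed it down with about 25 N. The job was handed in at about 12 s; no verdict is reported.

- **Motor block:** the last pictures put the motor centre at y ≈ 21–22 mm, against 21 mm expected when home. That places slide_center at about y 27–28 mm, under the 30.5 mm limit. I did not see the pinion meet the gear directly. The scene camera read the motor's x about 6 mm off the top camera's 0 mm. I put that down to it seeing only one side of the motor and went by the top camera.
- **Lid:** it is level to under 0.001 rad, with its top at about 67–68 mm against 68 mm expected.
- **Bystanders and robot:** the spare gear, jar and screwdriver look unmoved in the pictures; I did not measure their final positions. The arm stood clear, at 0.23 m height with no contact force.

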